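Sweep the used stoppers into the collecting tray

ROBOT

A 6-joint arm with a two-finger parallel gripper is mounted at the origin on the work surface. World frame = base frame: x ahead of the robot, y to its left, z up, the work surface at z = 0. Lengths are in mm, angles in degrees, forces in N, time in s.
With the tool pointing down it reaches from about 325 to 750 mm from the base axis. Payload 7.6 kg.
Tool frame: the origin (TCP) lies between the finger pads; the fingertips stand 25 mm ahead of it and the grasp point (between the pads) lies 6 mm ahead of it (ctrl.tips_ahead is the distance from the TCP to the fingertips, in mm); z points along the fingers, y is the direction in which the jaws open and shut (so a half turn about z gives the same grasp; the last joint's range is limited). The gripper opens to 85 mm and grips with 20 to 120 N. Pads are 22 mm wide; open, the fingers measure 114 mm over their backs; the gripper's body (76 mm by 85 mm) begins 54 mm behind the grasp point. The pads swing forward as they close: fully open they stand 13 mm farther back than shut.
Start: joints at [-68.199, 2.991, 80.254, -0, 96.75, -4.028], TCP at [228.761, -472.562, 225.523] pointing down, gripper open.
Joint ranges: [-166.34, 166.34], [-52.06, 124.39], [6.96, 135.62], [-60.46, 240.46], [14.63, 156.25], [-167.68, 167.68]. Speed limits (degrees/s): [147.25, 147.25, 172.46, 180, 180, 180].

INTERFACE

Orientations are given as [roll, pitch, yaw] about the fixed x, y, z axes, in that order (R = Rz(yaw) Ry(pitch) Rx(roll)).
In Python, from bench import ctrl gives the robot as it stands.
- The arm moves only by the tool apply_moves, never from a script. Its argument "series" is text: rows parted by semicolons, each of 7 numbers parted by spaces: the turn, a rotation vector about the tool's x, y, z in degrees, then the shift along the tool's x, y, z in m, then the closure, from 0 (fully open) to 1 (shut). A call has 1 to 20 rows; each row is the pose to reach, as a shift and turn from the pose commanded when the call began, along the tool's axes at that moment; what a row does not reach only later rows make up. A row lasts 1/12 s, in which the tool goes at most 41.7 mm and 7.16 degrees, less where a joint would pass 70% of its speed; a pose out of reach is approached as far as the arm can. A call with a gripper value outside its range is refused whole. The fingers move at their own pace and stop on an object; "squeeze" is the grip in N (left out, the last holds). Time passes only in rows, so rows that repeat a pose let the fingers close. It gives the time, the measured TCP pose, the force and the opening at its end, in the units of the state.
- ctrl.observe(): the state, without advancing time (a new reading comes with each control period).
- ctrl.get_image(name): name is "scene" or "side" or "wrist"; returns a dict with "color" (420x560x3 uint8, red, green, blue), "fovy" (degrees; the focal length in pixels is half the picture's height over the tangent of half this angle, whatever the lens; pixels are square), "cx", "cy" (the principal point, pixels), "rvec" (rotation vector, rad) and "tvec" (3), from world to camera coordinates, as OpenCV has them; the wrist camera has in their place "T_tool_cam" (4x4, takes a point from camera to tool coordinates, whose origin is the TCP and whose axes are the flange's). Camera axes: x right, y down, z forward; pixel columns grow to the right and rows downward; lengths in mm; the calibration is good to about 2 mm. The wrist camera is an equidistant fisheye: a pixel r from the principal point sees the ray r / f radians off the axis. A picture is of the moment at which its call begins: read the wrist's pose just before it. There is no depth.
- ctrl.finish_job(): hands the job in, once; it reports no verdict.
The state is a dict: "time_s": time; "q": joint angles; "joint_velocities": joint speeds; "effort": joint torques, N m; "eef_pos": TCP position; "eef_rot": TCP orientation; "force": force on the tool from outside, world axes, zero at the start; "ft_torque": the same for the moment, N m; "width": finger opening in mm.
Only numpy, scipy, OpenCV 4.12 (cv2) and the standard library are available. Lean on these libraries where they do the work, as an engineer would, in place of code of your own. Each camera call takes 0.05 s, during which the arm holds its last target.

TASK

Clear the used stoppers off the lab bench: sweep the three orange rubber stoppers across the bench, through the open mouth of the collecting tray and wholly inside it. Push them smoothly along the bench with the fingers, without pinching, lifting or flicking them. Leave the green stopper and everything else standing where it is.

Things in the scene. Friction and masses are not known exactly. Their poses are not given: they have to be found in the camera images.
- stopper_a: Orange rubber stopper, a solid upright truncated cone standing on its wide end: 36 mm diameter at the bottom, 29 mm at the top, 30 mm tall, 25 to 50 g; loose on the bench. Origin at the centre of its underside, z up. One of three alike; to be swept.
- stopper_b: Orange rubber stopper, a solid upright truncated cone standing on its wide end: 36 mm diameter at the bottom, 29 mm at the top, 30 mm tall, 25 to 50 g; loose on the bench. Origin at the centre of its underside, z up. One of three alike; to be swept.
- stopper_c: Orange rubber stopper, a solid upright truncated cone standing on its wide end: 36 mm diameter at the bottom, 29 mm at the top, 30 mm tall, 25 to 50 g; loose on the bench. Origin at the centre of its underside, z up. One of three alike; to be swept.
- green_stopper: Green rubber stopper, a solid upright truncated cone standing on its wide end: 36 mm diameter at the bottom, 29 mm at the top, 30 mm tall, 25 to 50 g; loose on the bench. Origin at the centre of its underside, z up. Same shape as the orange ones but stays where it is; it may stand between or beside them.
- tray: Fixed tray left (+y) of the stoppers: blue floor sheet 260 mm (x) by 130 mm (y), flush with the bench (no step), steel walls 30 mm tall, 4 mm thick outside its +x, -x and +y edges. The -y edge is the open mouth. Origin at the centre of the floor, on the bench: mouth line at y = -65 mm, back wall's inner face at y = +65 mm in its frame.
- weight: Brass balance weight with a knob on top, 32 mm diameter, 47 mm tall, 200 g, loose. Bystander. Origin at the centre of its underside.
- dish: Clear shallow dish, 90 mm diameter, 16 mm tall, loose. Bystander. Origin at the centre of its underside.
- beaker: Glass beaker, 70 mm diameter, 95 mm tall, empty, loose. Bystander. Origin at the centre of its underside.
- reagent: Amber bottle with a black cap, 66 mm diameter, 150 mm tall, 400 g, loose. Bystander. Origin at the centre of its underside.

How it is judged:
By the outcome, as a careful person would: the job done as asked, in the order asked, and still so for the second after the job is handed in, with the robot touching nothing.
It also fails if it takes over 72 s, if anything falls off the work surface, if the arm or the gripper's body presses on something with over 40 N, if the wrist force passes 120 N, or if a joint passes its speed limit or range.

## Working session

There is one attempt and no reset: what is moved stays moved. The work goes in short steps, Python scripts to look and compute and a tool call to move; the robot and the scene stay as the last step left them, time stands still between calls to the robot, and variables do not carry over. Pictures are saved under pics/ and viewed, and the job is handed in when it is done.

Besides the shell and the picture viewer there is one more tool, called as name(argument=value, ...) on one line, values as JSON. apply_moves: Moves the arm, as the interface text tells. Its arguments: {"type":"object","properties":{"series":{"type":"string"},"squeeze":{"type":"number"}},"required":["series"]}

```bash
mkdir -p pics; ls; python3 - <<'E'
from bench import ctrl
import cv2
print(ctrl.observe())
for n in ["scene","side","wrist"]:
    im=ctrl.get_image(n)
    cv2.imwrite(f"pics/{n}0.png",im["color"][:,:,::-1])
    print(n,{k:v for k,v in im.items() if k!="color"})
E
```

```text
pics
{'time_s': 0.0, 'q': array([-6.81990356e+01,  3.02787055e+00,  8.03138732e+01,  5.78685798e-04,
        9.67505122e+01, -4.03002357e+00]), 'joint_velocities': array([-0.04557883,  0.0252826 , -0.02987458,  0.0261566 , -0.08775033,
       -0.09018863]), 'effort': array([-1.70518349e-03, -3.81665075e+01, -3.60195708e+01, -1.48350355e-04,
        6.06100570e-03,  1.91492705e-05]), 'eef_pos': array([ 228.63890873, -472.24420115,  224.65896772]), 'eef_rot': array([-1.79908013e+02, -7.05703572e-03,  2.58310499e+01]), 'force': array([ 0.5691684 ,  0.18378907, -0.08523661]), 'ft_torque': array([ 0.02337256, -0.01775279,  0.0129444 ]), 'width': 85.5118115189561}
scene {'fovy': 48.328321328051416, 'cx': 285.37650373173506, 'cy': 205.8814484549528, 'rvec': array([ 2.27966713,  0.62607209, -0.28897231]), 'tvec': array([-483.73765994, -148.07693445, 1320.43869296])}
side {'fovy': 57.50333213292909, 'cx': 276.384070592672, 'cy': 213.11130859613843, 'rvec': array([ 0.29751024, -2.83582999,  1.10417835]), 'tvec': array([525.9132679 ,  97.29810384, 960.24377057])}
wrist {'fovy': 65.70646984690485, 'cx': 279.03638626839125, 'cy': 210.16234016718073, 'T_tool_cam': array([[ 7.10247733e-04, -9.48302932e-01, -3.17365790e-01,
         8.18210559e+01],
       [ 9.99999728e-01,  7.37390402e-04,  3.45911888e-05,
         2.70304275e-01],
       [ 2.01219562e-04, -3.17365728e-01,  9.48303197e-01,
        -1.47940706e+02],
       [ 0.00000000e+00,  0.00000000e+00,  0.00000000e+00,
         1.00000000e+00]])}
```

View pics/scene0.png

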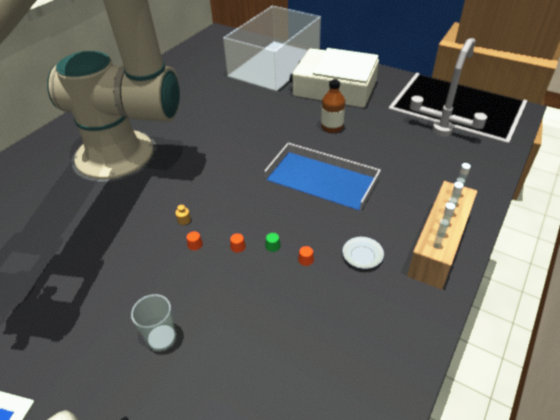

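View pics/side0.png

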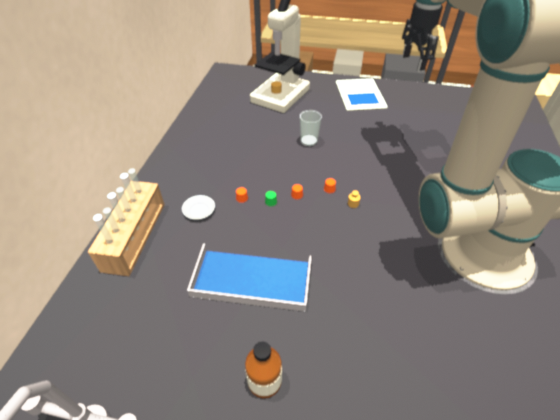

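View pics/wrist0.png

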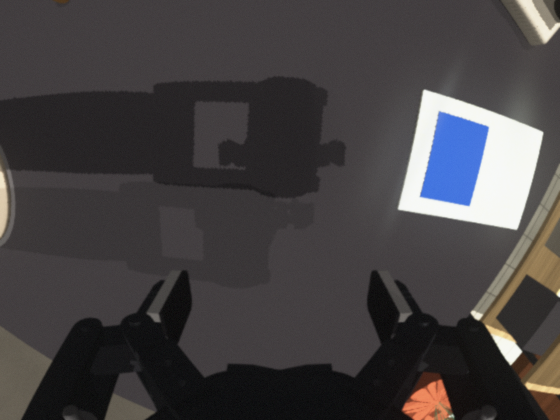

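The scene and side views show a row along x: weight (183,215), orange stoppers (194,240), (237,242) and (306,255), green (272,242), dish (363,253). The tray is behind them at (322,178), and the beaker is in front at (155,322). Next I'll measure positions.

```bash
cat > h.py <<'E'
from bench import ctrl
import cv2, numpy as np
def cam(n):
    im=ctrl.get_image(n); f=210/np.tan(np.radians(im["fovy"]/2))
    K=np.array([[f,0,im["cx"]],[0,f,im["cy"]],[0,0,1]])
    return im["color"],K,cv2.Rodrigues(im["rvec"])[0],im["tvec"]
def ray(u,v,K,R,t,z):
    d=R.T@np.linalg.inv(K)@np.array([u,v,1.]); c=-R.T@t
    return (c+d*(z-c[2])/d[2])[:2]
def proj(P,K,R,t):
    p=K@(R@np.array(P,float)+t); return p[:2]/p[2]
def blobs(img,lo,hi,mn=30):
    hsv=cv2.cvtColor(img,cv2.COLOR_RGB2HSV); m=cv2.inRange(hsv,lo,hi)
    n,l,s,c=cv2.connectedComponentsWithStats(m)
    return m,[(c[i],s[i]) for i in range(1,n) if s[i][4]>mn]
RNG={"orange":((3,200,120),(12,255,255)),"green":((45,120,50),(75,255,255)),"brass":((14,150,90),(25,255,255)),"blue":((105,180,80),(120,255,255))}
def look(tag):
  for n in ["scene","side"]:
    img,K,R,t=cam(n); cv2.imwrite(f"pics/{n}{tag}.png",img[:,:,::-1])
    for k,(lo,hi) in RNG.items():
        m,b=blobs(img,lo,hi)
        for c,s in b:
            z={"blue":0,"brass":20}.get(k,15)
            print(n,k,c.round(1),s[2:],ray(*c,K,R,t,z).round(1))
            if k=="blue" and s[4]>1000:
                cn=max(cv2.findContours((m).astype(np.uint8),0,2)[0],key=cv2.contourArea)
                q=cv2.approxPolyDP(cn,6,True)[:,0]
                print("  corners",[ (tuple(int(v) for v in p),ray(*p,K,R,t,0).round().tolist()) for p in q])
E
python3 - <<'E'
from h import *
look("1")
im=cv2.imread("pics/scene1.png")[120:380,120:420]; cv2.imwrite("pics/z1.png",cv2.resize(im,None,fx=2.3,fy=2.3))
im=cv2.imread("pics/side1.png")[90:320,170:390]; cv2.imwrite("pics/z2.png",cv2.resize(im,None,fx=2.6,fy=2.6))
E
```

```text
scene orange [193.8 240.7] [ 13  16 181] [ 415.3 -151.9]
scene orange [237.  242.8] [ 13  17 185] [ 503.8 -107.7]
scene orange [305.7 255.9] [ 14  18 205] [655.8 -62.9]
scene green [272.3 241.7] [ 15  20 233] [570.7 -65.1]
scene brass [182.5 214.7] [ 14  19 188] [ 343.1 -104.1]
scene blue [321.2 179.8] [ 103   55 2842] [559.1 191.6]
  corners [((269, 178), [437.0, 129.0]), ((358, 208), [686.0, 144.0]), ((371, 178), [668.0, 263.0]), ((290, 154), [433.0, 244.0])]
scene blue [  4.5 414.7] [12 10 95] [ 376.2 -618.4]
side orange [329.5 187.6] [10  9 66] [ 411.2 -137.2]
side orange [296.6 193.8] [10  8 62] [499.4 -92.9]
side orange [241.4 197.1] [10  9 63] [649.  -48.6]
side green [270.5 198. ] [ 12  15 145] [567.9 -61.5]
side brass [322.   64.6] [ 19  13 135] [ 529.4 -864.6]
side brass [371.3  69.1] [ 20  11 117] [ 327.  -865.7]
side brass [434.   74.3] [ 7 10 41] [  79.9 -870.3]
side brass [459.4  77.6] [ 33  13 226] [ -16.5 -863. ]
side brass [275.8  86.8] [ 9 10 75] [ 680.1 -650.5]
side brass [330.2 181.6] [ 9  6 44] [ 412.1 -157.4]
side brass [297.1 187.7] [ 9  7 46] [ 501.6 -112.7]
side brass [240.9 190.8] [ 9  7 46] [655.4 -67.6]
side brass [352.9 202.6] [10  9 60] [341.  -85.2]
side blue [362.6  98.4] [ 28   9 159] [ 347.  -666.6]
```

```bash
python3 - <<'E'
from h import *
import h
h.RNG={"orange":((3,200,120),(20,255,255)),"green":((45,100,40),(80,255,255)),"blue":((100,150,60),(125,255,255))}
look("2")
E
```

```text
scene orange [193.7 240.7] [ 14  16 185] [ 415.1 -152.1]
scene orange [237.  242.7] [ 13  17 185] [ 503.6 -107.6]
scene orange [305.6 255.8] [ 14  18 202] [655.6 -62.9]
scene green [272.3 241.7] [ 16  20 249] [570.9 -65.1]
scene blue [385.8  27.5] [ 175   76 7933] [ 348.2 1136.3]
  corners [((289, 7), [-100.0, 1130.0]), ((322, 16), [71.0, 1114.0]), ((323, 48), [212.0, 857.0]), ((376, 52), [398.0, 923.0]), ((381, 63), [447.0, 854.0]), ((430, 75), [625.0, 856.0]), ((437, 42), [566.0, 1109.0]), ((458, 20), [577.0, 1343.0]), ((463, 0), [535.0, 1561.0]), ((289, 0), [-140.0, 1198.0])]
scene blue [321.2 179.7] [ 106   57 3095] [558.9 191.7]
  corners [((289, 7), [-100.0, 1130.0]), ((322, 16), [71.0, 1114.0]), ((323, 48), [212.0, 857.0]), ((376, 52), [398.0, 923.0]), ((381, 63), [447.0, 854.0]), ((430, 75), [625.0, 856.0]), ((437, 42), [566.0, 1109.0]), ((458, 20), [577.0, 1343.0]), ((463, 0), [535.0, 1561.0]), ((289, 0), [-140.0, 1198.0])]
scene blue [  4.7 414.4] [ 13  11 106] [ 376.1 -617.9]
side orange [329.7 185.8] [ 10  12 100] [ 411.5 -144.9]
side orange [296.7 191.7] [ 10  12 101] [ 500.5 -101.4]
side orange [241.2 194.9] [ 10  13 101] [651.9 -56.7]
side green [270.4 198. ] [ 12  15 160] [568.1 -61.5]
side blue [362.4  98.4] [ 28  10 225] [ 347.5 -666.2]
side blue [252.7 275.8] [ 112   49 4005] [555.4 189.2]
  corners [((195, 286), [681.0, 244.0]), ((302, 300), [429.0, 229.0]), ((306, 263), [436.0, 126.0]), ((207, 252), [686.0, 144.0])]
```

View pics/z1.png

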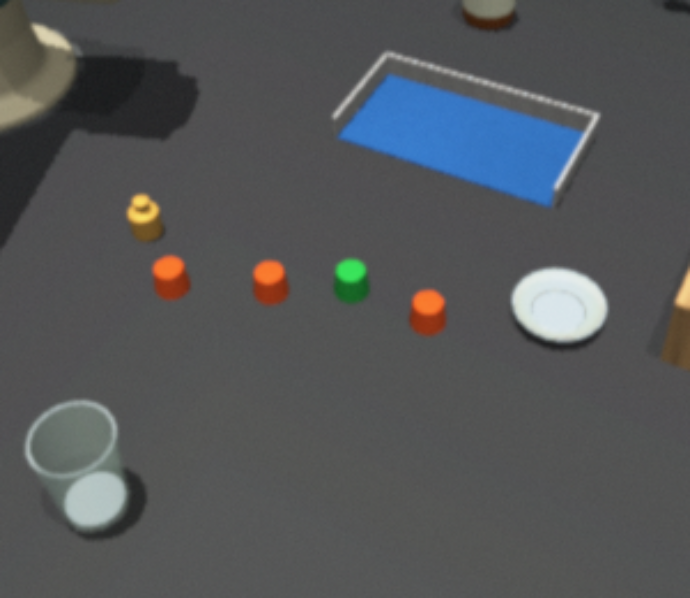

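View pics/z2.png

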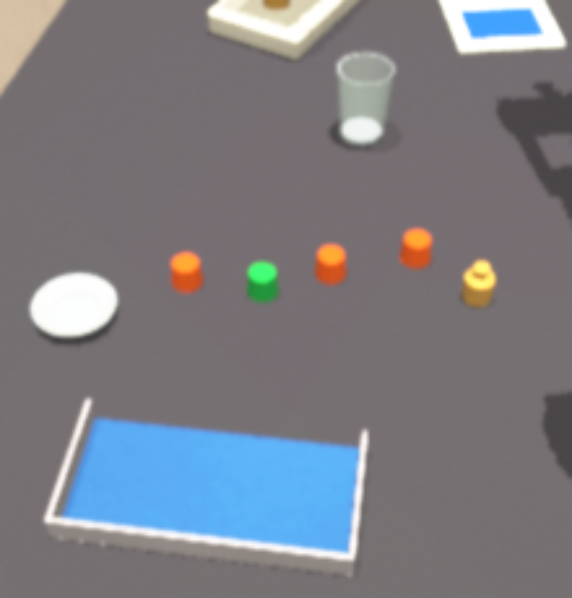

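```bash
python3 - <<'E'
from h import *
c={n:cam(n) for n in ["scene","side"]}
for nm,n,u,v,z in [("beaker rim","scene",120+72/2.3,120+438/2.3,95),("beaker base","scene",120+95/2.3,120+500/2.3,0),("beaker base","side",170+361/2.6,90+130/2.6,0),("beaker rim","side",170+365/2.6,90+68/2.6,95),
 ("bottle cap","scene",334,84,150),("bottle cap","side",262,351,150),("dish","scene",363,252,16),("dish","side",199,206,16),("weightbase","scene",184,219,8),("weightbase","side",354,203,8)]:
    print(nm,n,ray(u,v,*c[n][1:],z).round())
E
```

```text
beaker rim scene [ 511. -369.]
beaker base scene [ 509. -369.]
beaker base side [ 506. -369.]
beaker rim side [ 506. -364.]
bottle cap scene [479. 405.]
bottle cap side [470. 423.]
dish scene [759.   9.]
dish side [754.  10.]
weightbase scene [ 346. -105.]
weightbase side [337. -97.]
```

The measurements agree between cameras to a few mm:

| Object | Position (mm) |
|---|---|
| Orange stoppers | (413,-148), (502,-104), (654,-60) |
| Green stopper | (569,-63) |
| Tray mouth | y≈128–144, x 432–692 |

I'll push with the fingers about 24 mm apart, which cradles a stopper without pinching it. The tool yaw will be 90, so tool x is world +y. I'll start with the stopper at x=654.

apply_moves(series="0 0 -1.28 0.0108 -0.0029 0 0.72; 0 0 -3.85 0.0325 -0.0086 0 0.72; 0 0 -7.7 0.065 -0.0173 0 0.72; 0 0 -12.19 0.103 -0.0273 0 0.72; 0 0 -16.68 0.1409 -0.0374 0 0.72; 0 0 -21.18 0.1789 -0.0475 0 0.72; 0 0 -25.67 0.2168 -0.0575 0 0.72; 0 0 -30.16 0.2547 -0.0676 0 0.72; 0 0 -34.65 0.2927 -0.0777 0 0.72; 0 0 -39.14 0.3306 -0.0877 0 0.72; 0 0 -43.64 0.3686 -0.0978 0 0.72; 0 0 -48.13 0.4065 -0.1079 0 0.72; 0 0 -52.62 0.4444 -0.1179 0 0.72; 0 0 -57.11 0.4824 -0.128 0 0.72; 0 0 -60.32 0.5095 -0.1352 0 0.72; 0 0 -62.89 0.5312 -0.1409 0 0.72; 0 0 -64.17 0.542 -0.1438 0 0.72; 0 0 -64.17 0.542 -0.1438 0 0.72; 0 0 -64.17 0.542 -0.1438 0 0.72")

```text
time_s: 2.03
eef_pos: [653.9, -106.1, 225.1]
eef_rot: [-180.0, 0.0, 90.1]
force: [-0.1, -0.7, 0.3]
width: 23.8
```

```bash
cat >> h.py <<'E'
from scipy.spatial.transform import Rotation as Ro
def wrist(tag):
    o=ctrl.observe(); im=ctrl.get_image("wrist"); img=im["color"]
    cv2.imwrite(f"pics/wrist{tag}.png",img[:,:,::-1])
    f=210/np.tan(np.radians(im["fovy"]/2)); T=im["T_tool_cam"]
    W=np.eye(4); W[:3,:3]=Ro.from_euler("xyz",o["eef_rot"],degrees=True).as_matrix(); W[:3,3]=o["eef_pos"]
    M=W@T
    for k,lo,hi in [("orange",(3,200,100),(20,255,255)),("green",(45,100,40),(80,255,255))]:
        for c,s in blobs(img,lo,hi,150)[1]:
            d=c-[im["cx"],im["cy"]]; r=np.hypot(*d); th=r/f
            v=M[:3,:3]@np.array([*(d/r*np.sin(th)),np.cos(th)]); p=M[:3,3]
            print("wrist",k,c.round(),s[4],(p+v*(15-p[2])/v[2])[:2].round(1))
E
python3 -c "
from h import *
wrist('3')"
```

```text
wrist green [204. 142.] 797 [570.2 -63.9]
```

View pics/wrist3.png

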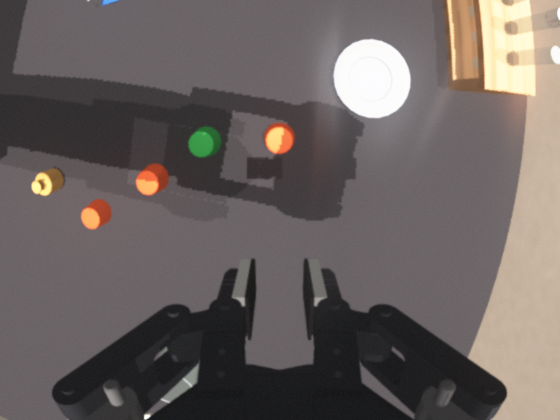

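The wrist view confirms it: orange c at (279,139) is straight ahead of the gap between the fingers, and green comes out at (570,-64). I'll descend behind c now.

apply_moves(series="0 0 0 0 0 0.01 0.72; 0 0 0 0 0 0.035 0.72; 0 0 0 0 0 0.07 0.72; 0 0 0 0 0 0.105 0.72; 0 0 0 0 0 0.14 0.72; 0 0 0 0 0 0.168 0.72; 0 0 0 0 0 0.185 0.72; 0 0 0 0 0 0.192 0.72; 0 0 0 0 0 0.192 0.72")

```text
time_s: 2.83
eef_pos: [652.2, -107.4, 31.2]
eef_rot: [-179.8, -0.0, 89.9]
force: [-0.7, 0.9, -0.7]
width: 23.9
```

```bash
python3 -c "
from h import *
print(ctrl.tips_ahead); look('4')"|grep -v blue; python3 -c "
import cv2
im=cv2.imread('pics/side4.png')[150:300,180:380]; cv2.imwrite('pics/z4.png',cv2.resize(im,None,fx=3.5,fy=3.5))"
```

```text
25.0
scene orange [193.8 240.7] [ 13  17 183] [ 415.4 -152.1]
scene orange [236.8 242.3] [ 14  18 200] [ 502.6 -106.7]
scene green [270.4 244.4] [ 15  18 148] [571.3 -73.8]
scene brass [182.4 214.4] [ 13  19 193] [ 342.3 -103.4]
  corners [((319, 173), [541.0, 213.0]), ((318, 195), [579.0, 136.0]), ((358, 208), [686.0, 144.0]), ((371, 178), [668.0, 263.0]), ((334, 167), [564.0, 255.0])]
side orange [329.4 187.2] [10 11 73] [ 411.6 -138.8]
side orange [296.7 191.7] [ 10  14 117] [ 500.6 -101.4]
side orange [241.3 194.5] [ 10  14 124] [652.  -58.5]
side green [270.6 198.6] [ 12  16 156] [567.1 -59.3]
side brass [353.6 199.7] [ 11  14 125] [340.1 -97.1]
```

View pics/z4.png

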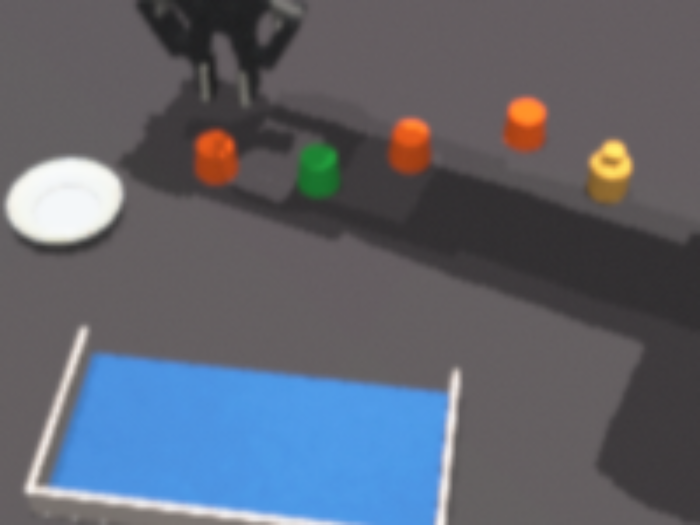

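The side view shows both fingertips just behind c, clear of green. I'll push slowly to contact and then steadily, drifting 18 mm toward -x to stay clear of the tray's right wall.

apply_moves(series="0 0 0 0.004 0 0 0.72; 0 0 0 0.008 0 0 0.72; 0 0 0 0.012 0 0 0.72; 0 0 0 0.016 0 0 0.72; 0 0 0 0.02 0 0 0.72; 0 0 0 0.025 0 0 0.72; 0 0 0 0.031 -0.001 0 0.72; 0 0 0 0.038 -0.0015 0 0.72; 0 0 0 0.046 -0.002 0 0.72; 0 0 0 0.054 -0.0025 0 0.72; 0 0 0 0.063 -0.003 0 0.72; 0 0 0 0.072 -0.0035 0 0.72; 0 0 0 0.081 -0.004 0 0.72; 0 0 0 0.09 -0.0045 0 0.72; 0 0 0 0.099 -0.005 0 0.72; 0 0 0 0.108 -0.0055 0 0.72; 0 0 0 0.116 -0.006 0 0.72; 0 0 0 0.123 -0.0065 0 0.72; 0 0 0 0.128 -0.007 0 0.72; 0 0 0 0.13 -0.007 0 0.72")

```text
time_s: 4.6
eef_pos: [646.9, 23.9, 33.5]
eef_rot: [-180.0, -0.0, 90.0]
force: [-0.1, 0.3, 0.4]
width: 23.9
```

```bash
python3 -c "
from h import *
look('5')"|grep -v blue; python3 -c "
import cv2
im=cv2.imread('pics/side5.png')[150:300,180:380]; cv2.imwrite('pics/z5.png',cv2.resize(im,None,fx=3.5,fy=3.5))"
```

```text
scene orange [193.7 240.6] [ 14  17 182] [ 415.  -151.8]
scene orange [237.  242.8] [ 13  17 185] [ 503.8 -107.9]
scene orange [305.9 255.6] [ 14  18 210] [655.7 -62. ]
scene green [272.3 241.7] [ 15  20 236] [570.7 -64.9]
scene brass [182.6 214.8] [ 14  19 187] [ 343.4 -104.3]
side orange [329.5 187.2] [10 11 72] [ 411.4 -138.7]
side orange [296.8 193.4] [10 11 73] [498.9 -94.9]
side green [270.5 198. ] [ 12  15 147] [567.9 -61.6]
side brass [321.8  64.7] [ 19  12 127] [ 530.3 -863.7]
side brass [353.6 199.8] [ 12  14 119] [340.1 -96.6]
```

View pics/z5.png

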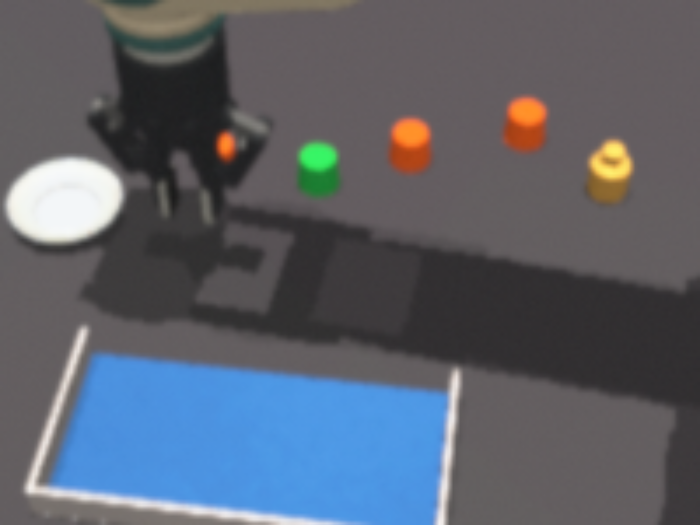

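The stopper didn't move: c is still at (655.7,-62), so the fingers must have passed over it. I'll triangulate the fingertips to find out why.

```bash
python3 - <<'E'
from h import *
o=ctrl.observe(); print(o["eef_pos"],o["eef_rot"],o["width"])
for n in ["scene","side"]:
    img,K,R,t=cam(n); im=img[:,:,::-1].copy()
    x,y,z=o["eef_pos"]
    for dx in (-12,12):
        p=proj((x+dx,y,z-25),K,R,t); print(n,dx,p.round(1))
    c=proj((x,y,z-25),K,R,t).astype(int)
    crop=im[c[1]-50:c[1]+50,c[0]-60:c[0]+60]
    crop=cv2.resize(crop,None,fx=6,fy=6,interpolation=cv2.INTER_CUBIC)
    for dx in (-12,12):
        p=(proj((x+dx,y,z-25),K,R,t)-c+[60,50])*6
        cv2.drawMarker(crop,tuple(int(v) for v in p),(255,0,255),0,15,1)
    for px in (-12,12):
        p=(proj((x+px,y,0),K,R,t)-c+[60,50])*6
        cv2.drawMarker(crop,tuple(int(v) for v in p),(255,255,0),1,15,1)
    cv2.imwrite(f"pics/t_{n}.png",crop)
wrist("6")
E
```

```text
[646.98113116  23.26347542  33.49894326] [1.79996218e+02 9.26750563e-03 9.00207494e+01] 24.036678047558034
scene -12 [316.1 229.3]
scene 12 [325.3 233.1]
side -12 [239.4 218. ]
side 12 [230.8 216.6]
```

View pics/t_scene.png

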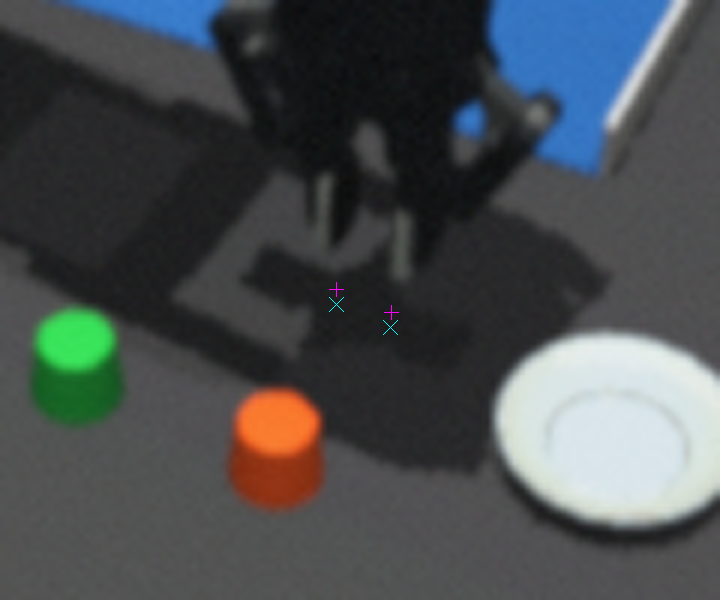

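View pics/t_side.png

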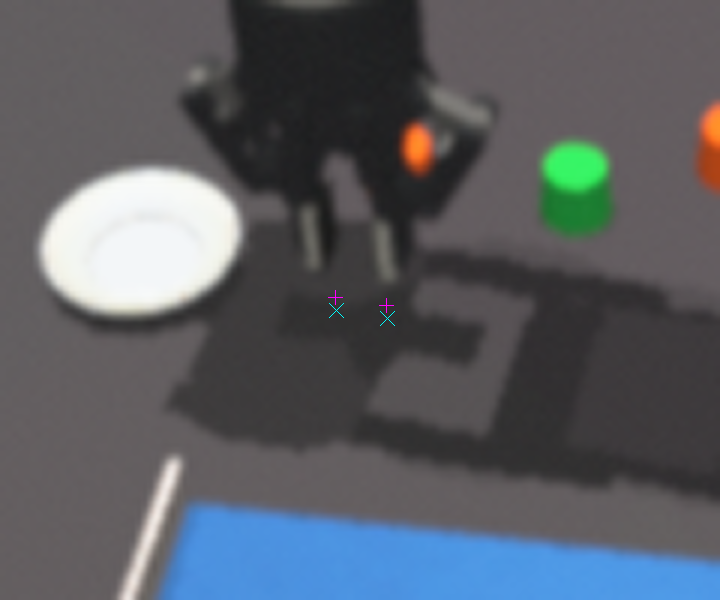

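View pics/wrist6.png

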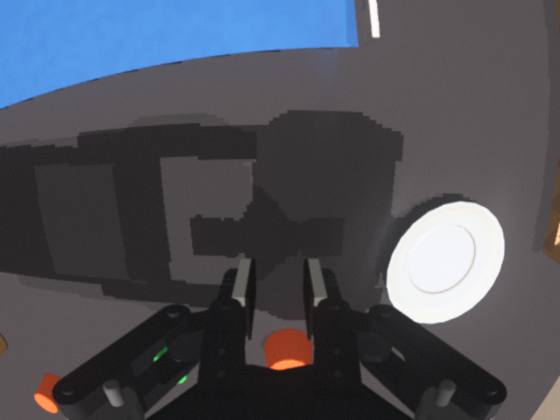

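```bash
python3 - <<'E'
from h import *
o=ctrl.observe(); x,y,z=o["eef_pos"]
C={n:cam(n)[1:] for n in ["scene","side"]}
pt={"scene":[(325,245),(400,280)],"side":[(388,282),(315,270)]}
full={}
for n,l in pt.items():
    c=proj((x,y,z-25),*C[n]).astype(int)
    full[n]=[np.array(p)/6-[60,50]+c for p in l]
P={n:C[n][0]@np.c_[C[n][1],C[n][2]] for n in C}
for i in range(2):
    X=cv2.triangulatePoints(P["scene"],P["side"],full["scene"][i].reshape(2,1),full["side"][i].reshape(2,1)); X=(X[:3]/X[3]).ravel()
    print(X.round(1),[(proj(X,*C[n])-full[n][i]).round(1) for n in C])
E
```

```text
[629.8  25.5  28.5] [array([0.6, 0.1]), array([ 0.8, -0.2])]
[663.2  24.4  27.9] [array([0.8, 0.1]), array([ 1. , -0.2])]
```

Both views put the fingertips at z≈28, about 20 mm higher than the nominal figure, so they skimmed over the top. I'll raise, go back behind c and descend lower, watching the force.

apply_moves(series="0 0 0 0 0 -0.02 0.72; 0 0 0 -0.005 0 -0.045 0.72; 0 0 0 -0.025 0.002 -0.05 0.72; 0 0 0 -0.055 0.004 -0.05 0.72; 0 0 0 -0.09 0.006 -0.05 0.72; 0 0 0 -0.12 0.007 -0.05 0.72; 0 0 0 -0.135 0.007 -0.045 0.72; 0 0 0 -0.138 0.007 -0.025 0.72; 0 0 0 -0.138 0.007 -0.005 0.72; 0 0 0 -0.138 0.007 0.005 0.72; 0 0 0 -0.138 0.007 0.01 0.72; 0 0 0 -0.138 0.007 0.012 0.72; 0 0 0 -0.138 0.007 0.012 0.72")

```text
time_s: 6.03
eef_pos: [654.2, -114.5, 21.8]
eef_rot: [180.0, 0.0, 90.0]
force: [0.5, -0.1, 0.7]
width: 23.5
```

```bash
cat > tips.py <<'E'
from h import *
import sys
o=ctrl.observe(); x,y,z=o["eef_pos"]; print(o["eef_pos"].round(1),o["force"].round(1),o["width"])
out=[]
for n in ["scene","side"]:
    img,K,R,t=cam(n); im=img[:,:,::-1]
    c=proj((x,y,10),K,R,t).astype(int)
    crop=cv2.resize(im[c[1]-42:c[1]+42,c[0]-33:c[0]+33],None,fx=6,fy=6,interpolation=cv2.INTER_CUBIC)
    for px in (-16,16):
        for zz,col in ((0,(255,255,0)),(10,(255,0,255))):
            p=(proj((x+px,y,zz),K,R,t)-c+[33,42])*6
            cv2.drawMarker(crop,tuple(int(v) for v in p),col,0,9,1)
    out.append(crop)
cv2.imwrite(sys.argv[1],np.hstack(out))
E
python3 tips.py pics/t7.png
```

```text
[ 654.2 -114.5   21.8] [ 0.5 -0.1  0.7] 23.537959954927434
```

View pics/t7.png

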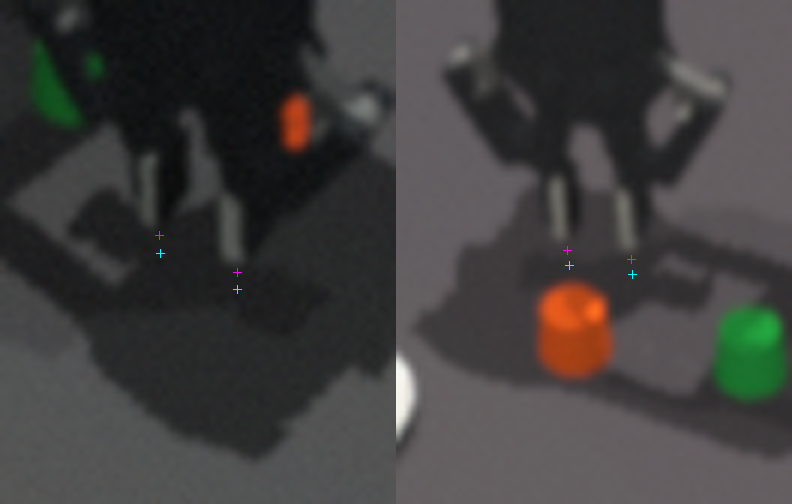

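The tips are at z≈15 now with no contact. I'll go 8 mm lower in small steps, checking the force.

apply_moves(series="0 0 0 0 0 0.002 0.72; 0 0 0 0 0 0.004 0.72; 0 0 0 0 0 0.006 0.72; 0 0 0 0 0 0.008 0.72; 0 0 0 0 0 0.008 0.72")

```text
time_s: 6.55
eef_pos: [653.7, -114.9, 12.9]
eef_rot: [-180.0, -0.0, 90.0]
force: [-0.2, -0.3, -0.4]
width: 24.1
```

```bash
python3 tips.py pics/t8.png; python3 -c "
from h import *
look('8')"|grep -v -e blue -e brass
```

```text
[ 653.7 -114.9   12.9] [-0.2 -0.3 -0.4] 24.13687740167087
scene orange [193.7 240.6] [ 14  16 182] [ 415.1 -151.9]
scene orange [236.8 242.2] [ 14  18 200] [ 502.5 -106.6]
scene green [267.5 247.1] [ 7 10 38] [570.  -83.9]
  corners [((317, 184), [557.0, 172.0]), ((318, 195), [579.0, 136.0]), ((358, 208), [686.0, 144.0]), ((371, 178), [668.0, 263.0]), ((337, 168), [573.0, 255.0])]
side orange [329.5 187.2] [10 11 72] [ 411.4 -138.7]
side orange [296.6 191.7] [ 10  14 120] [ 500.8 -101.5]
side orange [241.4 194.5] [ 10  14 125] [651.9 -58.3]
side green [270.7 198.5] [ 12  16 158] [567.  -59.7]
```

View pics/t8.png

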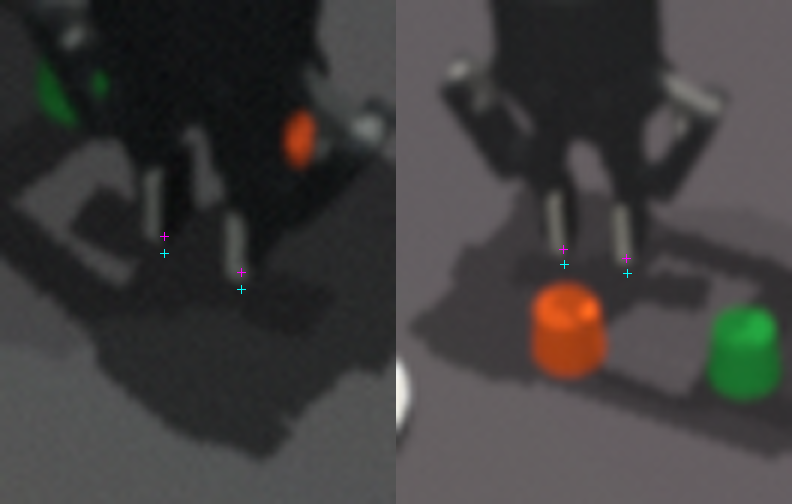

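The tips now sit at z≈8–10. Pushing again, a first leg of 60 mm, then I'll check.

apply_moves(series="0 0 0 0.005 0 0 0.72; 0 0 0 0.01 0 0 0.72; 0 0 0 0.014 0 0 0.72; 0 0 0 0.018 0 0 0.72; 0 0 0 0.022 0 0 0.72; 0 0 0 0.026 0 0 0.72; 0 0 0 0.03 0 0 0.72; 0 0 0 0.034 0 0 0.72; 0 0 0 0.039 0 0 0.72; 0 0 0 0.045 0 0 0.72; 0 0 0 0.052 0 0 0.72; 0 0 0 0.057 0 0 0.72; 0 0 0 0.06 0 0 0.72")

```text
time_s: 7.83
eef_pos: [654.0, -54.0, 13.5]
eef_rot: [180.0, -0.0, 90.0]
force: [-0.5, 0.2, 1.1]
width: 23.9
```

```bash
python3 tips.py pics/t9.png; python3 -c "
from h import *
look('9')"|grep -v -e blue -e brass
```

```text
[654.  -54.   13.5] [-0.5  0.2  1.1] 23.90703904023618
scene orange [193.8 240.6] [ 13  16 181] [ 415.3 -151.8]
scene orange [237.  242.7] [ 13  18 188] [ 503.7 -107.4]
scene green [272.2 242. ] [ 16  19 249] [571.1 -65.8]
  corners [((333, 167), [562.0, 253.0]), ((328, 197), [605.0, 142.0]), ((358, 208), [686.0, 144.0]), ((370, 178), [666.0, 261.0])]
side orange [329.5 187.2] [10 11 72] [ 411.4 -138.7]
side orange [296.8 193.4] [10 11 73] [498.9 -94.9]
side orange [238.1 201.6] [ 11  14 128] [653.3 -29.5]
side green [270.3 198.6] [ 12  16 157] [568.  -59.3]
```

View pics/t9.png

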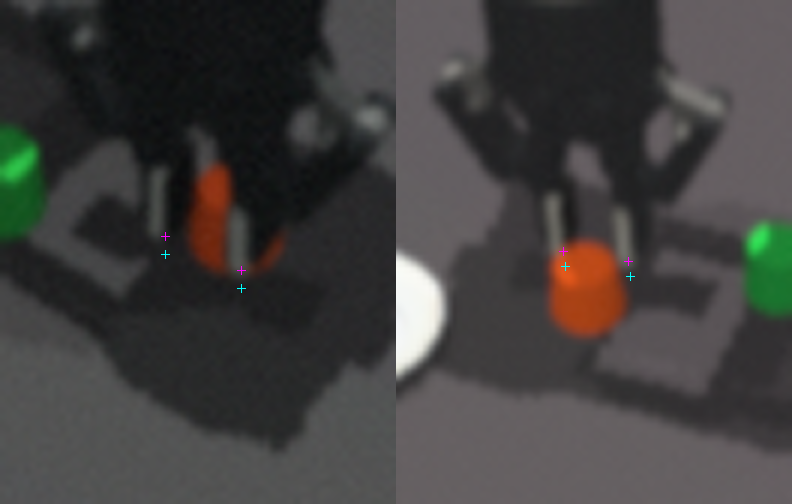

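It works now: c is upright in the cradle about 24 mm ahead of the TCP, and green hasn't moved. I'll continue.

apply_moves(series="0 0 0 0.002 0 0 0.72; 0 0 0 0.006 0 0 0.72; 0 0 0 0.012 -0.001 0 0.72; 0 0 0 0.019 -0.0015 0 0.72; 0 0 0 0.027 -0.002 0 0.72; 0 0 0 0.035 -0.003 0 0.72; 0 0 0 0.043 -0.004 0 0.72; 0 0 0 0.051 -0.005 0 0.72; 0 0 0 0.059 -0.006 0 0.72; 0 0 0 0.067 -0.007 0 0.72; 0 0 0 0.075 -0.008 0 0.72; 0 0 0 0.083 -0.009 0 0.72; 0 0 0 0.091 -0.01 0 0.72; 0 0 0 0.099 -0.011 0 0.72; 0 0 0 0.107 -0.012 0 0.72; 0 0 0 0.114 -0.013 0 0.72; 0 0 0 0.12 -0.0135 0 0.72; 0 0 0 0.125 -0.014 0 0.72; 0 0 0 0.128 -0.0145 0 0.72; 0 0 0 0.13 -0.0145 0 0.72")

```text
time_s: 9.7
eef_pos: [639.4, 75.4, 13.5]
eef_rot: [-180.0, 0.0, 90.0]
force: [-0.7, -0.5, -0.1]
width: 24.2
```

```bash
python3 -c "
from h import *
look('10')"|grep -v -e brass
```

```text
scene orange [193.8 240.7] [ 14  17 183] [ 415.3 -152. ]
scene orange [237.  242.8] [ 13  17 186] [ 503.8 -107.8]
scene green [272.2 241.7] [ 15  19 235] [570.7 -65.2]
scene blue [292.9 171.8] [ 47  38 999] [478.5 182.5]
scene blue [358.1 186.2] [ 24  36 370] [652.7 216.7]
scene blue [344.  194.4] [ 5 10 33] [635.1 170.8]
scene blue [  4.5 414.7] [12 10 96] [ 376.2 -618.4]
side orange [329.4 187.3] [10 11 73] [ 411.5 -138.5]
side orange [296.8 193.4] [10 10 72] [499.  -94.5]
side orange [229.7 238.1] [ 13  15 155] [638.1 100.2]
side green [270.5 198. ] [ 12  15 148] [568.  -61.5]
```

View pics/side10.png

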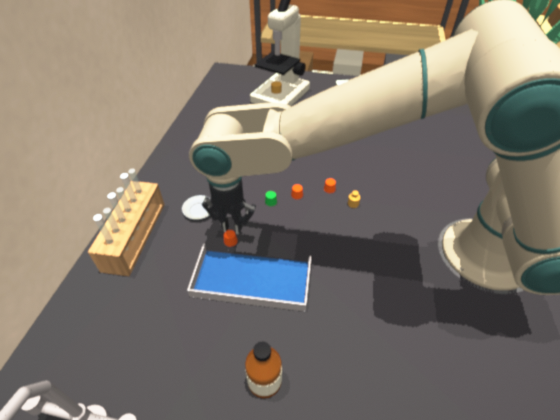

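c is at (638,100), in front of the mouth at side pixel (230,238). Final leg to y≈198, then back off and lift.

apply_moves(series="0 0 0 0.003 0 0 0.72; 0 0 0 0.008 -0.001 0 0.72; 0 0 0 0.015 -0.001 0 0.72; 0 0 0 0.023 -0.001 0 0.72; 0 0 0 0.031 -0.002 0 0.72; 0 0 0 0.039 -0.002 0 0.72; 0 0 0 0.047 -0.002 0 0.72; 0 0 0 0.055 -0.003 0 0.72; 0 0 0 0.063 -0.003 0 0.72; 0 0 0 0.071 -0.003 0 0.72; 0 0 0 0.079 -0.003 0 0.72; 0 0 0 0.086 -0.003 0 0.72; 0 0 0 0.092 -0.003 0 0.72; 0 0 0 0.096 -0.003 0 0.72; 0 0 0 0.098 -0.003 0 0.72; 0 0 0 0.098 -0.003 0 0.72; 0 0 0 0.09 -0.003 0 0.72; 0 0 0 0.075 -0.003 0 0.72; 0 0 0 0.06 -0.003 0 0.72; 0 0 0 0.055 -0.003 -0.01 0.72")

```text
time_s: 11.47
eef_pos: [635.2, 126.2, 21.4]
eef_rot: [-179.8, 0.1, 89.8]
force: [-0.2, 1.2, -0.1]
width: 24.1
```

apply_moves(series="0 0 0 0 0 -0.025 0.72; 0 0 0 -0.005 -0.002 -0.055 0.72; 0 0 0 -0.02 -0.009 -0.065 0.72; 0 0 0 -0.045 -0.021 -0.065 0.72; 0 0 0 -0.075 -0.035 -0.065 0.72; 0 0 0 -0.108 -0.05 -0.065 0.72; 0 0 0 -0.141 -0.066 -0.065 0.72; 0 0 0 -0.174 -0.082 -0.065 0.72; 0 0 0 -0.207 -0.097 -0.065 0.72; 0 0 0 -0.24 -0.1125 -0.065 0.72; 0 0 0 -0.265 -0.1245 -0.065 0.72; 0 0 0 -0.28 -0.1315 -0.06 0.72; 0 0 0 -0.287 -0.1345 -0.04 0.72; 0 0 0 -0.287 -0.1345 -0.02 0.72; 0 0 0 -0.287 -0.1345 -0.005 0.72; 0 0 0 -0.287 -0.1345 0.005 0.72; 0 0 0 -0.287 -0.1345 0.009 0.72; 0 0 0 -0.287 -0.1345 0.01 0.72; 0 0 0 -0.287 -0.1345 0.01 0.72")

```text
time_s: 13.05
eef_pos: [502.3, -157.3, 14.3]
eef_rot: [179.9, 0.0, 90.0]
force: [-0.2, -0.2, -0.3]
width: 24.2
```

```bash
python3 tips.py pics/t11.png; python3 -c "
from h import *
look('11')"|grep -v -e brass
```

```text
[ 502.3 -157.3   14.3] [-0.2 -0.2 -0.3] 24.180421528821864
scene orange [349.3 185.5] [ 11  14 119] [638.3 192.1]
scene orange [192.9 238.8] [ 12  17 133] [ 410.  -148.6]
scene green [272.2 241.7] [ 15  19 234] [570.6 -65.2]
scene blue [317.9 179.1] [ 102   55 2553] [550.4 189.5]
  corners [((269, 177), [435.0, 133.0]), ((357, 208), [684.0, 143.0]), ((370, 180), [669.0, 254.0]), ((292, 154), [438.0, 247.0])]
scene blue [  4.5 414.7] [12 10 95] [ 376.2 -618.4]
side orange [329.6 185.9] [ 10  13 111] [ 411.7 -144.4]
side orange [296.6 191.3] [ 11  14 113] [ 501.1 -102.9]
side orange [219.6 272.5] [12  9 63] [631.2 205.6]
side green [270.7 197.8] [ 12  16 152] [567.7 -62.6]
```

View pics/side11.png

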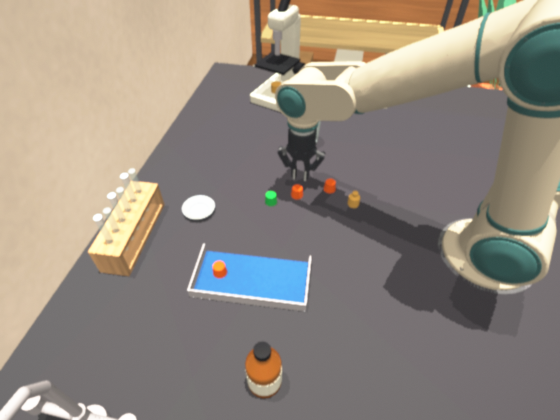

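View pics/t11.png

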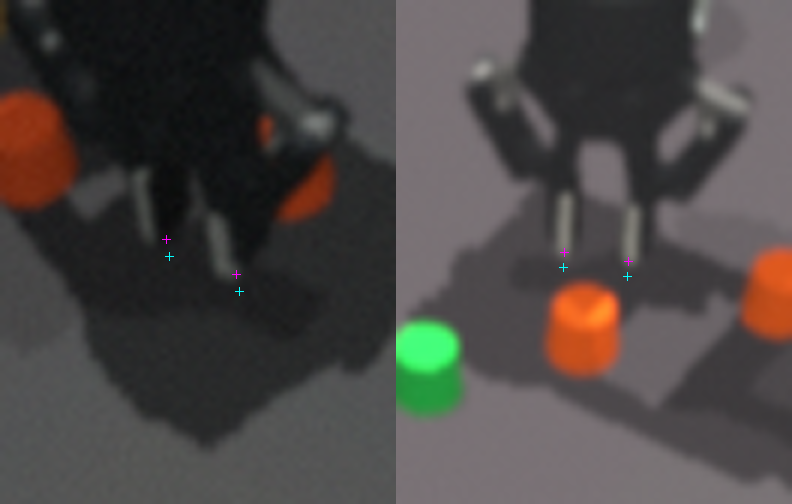

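c stands in the tray at about (635,198), and the fingers are directly behind b. Pushing b straight past green first.

apply_moves(series="0 0 0 0.005 0 0 0.72; 0 0 0 0.01 0 0 0.72; 0 0 0 0.014 0 0 0.72; 0 0 0 0.018 0 0 0.72; 0 0 0 0.022 0 0 0.72; 0 0 0 0.026 0 0 0.72; 0 0 0 0.03 0 0 0.72; 0 0 0 0.035 0 0 0.72; 0 0 0 0.041 0 0 0.72; 0 0 0 0.048 0 0 0.72; 0 0 0 0.056 0 0 0.72; 0 0 0 0.064 0 0 0.72; 0 0 0 0.072 0 0 0.72; 0 0 0 0.08 0 0 0.72; 0 0 0 0.088 0 0 0.72; 0 0 0 0.096 0 0 0.72; 0 0 0 0.103 0 0 0.72; 0 0 0 0.109 0 0 0.72; 0 0 0 0.113 0 0 0.72; 0 0 0 0.115 0 0 0.72")

```text
time_s: 14.92
eef_pos: [502.0, -41.4, 13.5]
eef_rot: [180.0, 0.0, 90.0]
force: [1.6, 0.2, 0.8]
width: 23.8
```

```bash
python3 tips.py pics/t12.png; python3 -c "
from h import *
look('12')"|grep -v -e brass -e blue -e corn
```

```text
[502.  -41.4  13.5] [1.6 0.2 0.8] 23.79613763363564
scene orange [349.3 185.4] [ 11  14 119] [638.3 192.4]
scene orange [193.8 240.7] [ 13  16 183] [ 415.4 -151.9]
scene green [272.1 241.5] [ 15  20 251] [570.1 -64.8]
side orange [329.5 187.6] [10  9 67] [ 411.2 -137.4]
side orange [291. 213.] [ 11  15 135] [501.2 -17.2]
side orange [219.7 272.4] [12  9 68] [631.  205.2]
side green [270.7 198. ] [ 12  15 153] [567.4 -61.5]
```

View pics/t12.png

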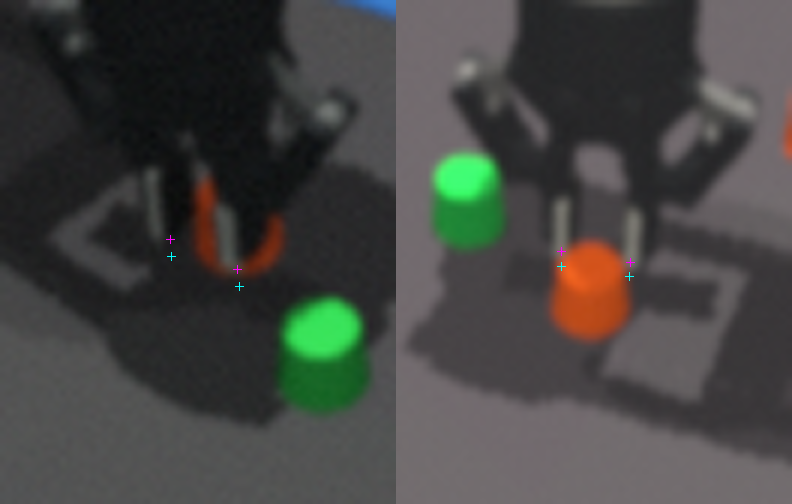

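b is in the cradle at (501,-17), past green, which hasn't moved. Continuing with a drift toward +x.

apply_moves(series="0 0 0 0.002 0 0 0.72; 0 0 0 0.006 0 0 0.72; 0 0 0 0.012 0 0 0.72; 0 0 0 0.019 0.001 0 0.72; 0 0 0 0.027 0.002 0 0.72; 0 0 0 0.035 0.003 0 0.72; 0 0 0 0.043 0.0045 0 0.72; 0 0 0 0.051 0.006 0 0.72; 0 0 0 0.059 0.0075 0 0.72; 0 0 0 0.067 0.009 0 0.72; 0 0 0 0.075 0.0105 0 0.72; 0 0 0 0.083 0.012 0 0.72; 0 0 0 0.091 0.0135 0 0.72; 0 0 0 0.099 0.015 0 0.72; 0 0 0 0.107 0.0165 0 0.72; 0 0 0 0.114 0.018 0 0.72; 0 0 0 0.12 0.019 0 0.72; 0 0 0 0.125 0.02 0 0.72; 0 0 0 0.128 0.0205 0 0.72; 0 0 0 0.13 0.021 0 0.72")

```text
time_s: 16.78
eef_pos: [523.0, 88.4, 13.5]
eef_rot: [-180.0, 0.0, 90.0]
force: [-0.0, 0.0, 0.5]
width: 23.8
```

```bash
python3 -c "
from h import *
look('13')"|grep -v -e brass -e blue -e corn
```

```text
scene orange [349.3 185.5] [ 11  14 119] [638.3 192.2]
scene orange [193.7 240.7] [ 14  16 183] [ 415.2 -152. ]
scene green [272.2 241.8] [ 15  19 233] [570.6 -65.3]
side orange [329.5 187.4] [10  9 71] [ 411.2 -138.2]
side orange [273.  249.1] [ 13  15 156] [522.3 111.9]
side orange [219.6 272.3] [12  9 72] [631.5 205. ]
```

apply_moves(series="0 0 0 0.003 0 0 0.72; 0 0 0 0.008 0.001 0 0.72; 0 0 0 0.015 0.002 0 0.72; 0 0 0 0.023 0.004 0 0.72; 0 0 0 0.031 0.005 0 0.72; 0 0 0 0.039 0.007 0 0.72; 0 0 0 0.047 0.008 0 0.72; 0 0 0 0.055 0.01 0 0.72; 0 0 0 0.063 0.011 0 0.72; 0 0 0 0.07 0.012 0 0.72; 0 0 0 0.077 0.013 0 0.72; 0 0 0 0.082 0.014 0 0.72; 0 0 0 0.085 0.014 0 0.72; 0 0 0 0.086 0.014 0 0.72; 0 0 0 0.086 0.014 0 0.72; 0 0 0 0.078 0.014 0 0.72; 0 0 0 0.063 0.014 0 0.72; 0 0 0 0.048 0.014 0 0.72; 0 0 0 0.043 0.014 -0.01 0.72")

```text
time_s: 18.47
eef_pos: [535.5, 128.5, 21.7]
eef_rot: [-179.8, 0.1, 89.9]
force: [-1.1, 0.2, 0.3]
width: 23.8
```

apply_moves(series="0 0 0 0 0 -0.025 0.72; 0 0 0 -0.005 -0.002 -0.055 0.72; 0 0 0 -0.02 -0.0075 -0.065 0.72; 0 0 0 -0.045 -0.017 -0.065 0.72; 0 0 0 -0.078 -0.0295 -0.065 0.72; 0 0 0 -0.113 -0.0425 -0.065 0.72; 0 0 0 -0.148 -0.0555 -0.065 0.72; 0 0 0 -0.183 -0.069 -0.065 0.72; 0 0 0 -0.218 -0.082 -0.065 0.72; 0 0 0 -0.253 -0.095 -0.065 0.72; 0 0 0 -0.285 -0.1075 -0.065 0.72; 0 0 0 -0.31 -0.117 -0.065 0.72; 0 0 0 -0.325 -0.1225 -0.06 0.72; 0 0 0 -0.332 -0.125 -0.04 0.72; 0 0 0 -0.332 -0.125 -0.02 0.72; 0 0 0 -0.332 -0.125 -0.005 0.72; 0 0 0 -0.332 -0.125 0.005 0.72; 0 0 0 -0.332 -0.125 0.009 0.72; 0 0 0 -0.332 -0.125 0.01 0.72; 0 0 0 -0.332 -0.125 0.01 0.72")

```text
time_s: 20.13
eef_pos: [412.4, -201.2, 14.3]
eef_rot: [179.9, 0.0, 90.0]
force: [0.7, 0.8, 0.3]
width: 24.0
```

```bash
python3 tips.py pics/t14.png; python3 -c "
from h import *
look('14')"|grep -v -e corn
```

```text
[ 412.4 -201.2   14.3] [0.7 0.8 0.3] 23.970115929591774
scene orange [314.8 172.8] [ 10  13 105] [539.2 192.3]
scene orange [349.3 185.5] [ 11  14 120] [638.4 192.2]
scene orange [197.1 243. ] [ 8 14 61] [ 426.3 -153.6]
scene green [272.3 241.7] [ 15  19 234] [570.7 -65.1]
scene brass [186.9 215. ] [ 5 13 44] [352.7 -99.6]
scene blue [318.4 179.9] [ 102   55 2287] [553.  187.3]
scene blue [  4.6 414.7] [12 10 96] [ 376.3 -618.4]
side orange [329.4 185.5] [11 13 99] [ 412.5 -145.8]
side orange [219.8 272.4] [12  9 65] [630.9 205.3]
side orange [259.4 280.1] [12  8 61] [533.9 206.7]
side green [270.5 198. ] [ 12  15 145] [567.9 -61.5]
side brass [321.6  64.6] [ 19  12 132] [ 531.  -864.7]
side brass [275.8  86.8] [ 9 10 75] [ 680.1 -650.5]
side brass [353.7 199.1] [ 12  17 146] [339.9 -99.5]
side brass [218.4 265.9] [10  9 72] [638.1 191.3]
side brass [259.  273.5] [11 10 80] [538.1 192.2]
```

View pics/side14.png

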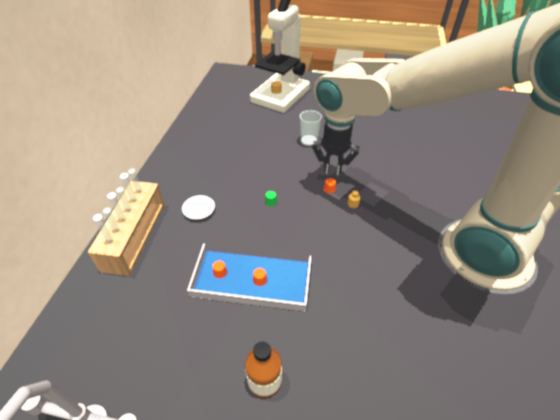

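View pics/t14.png

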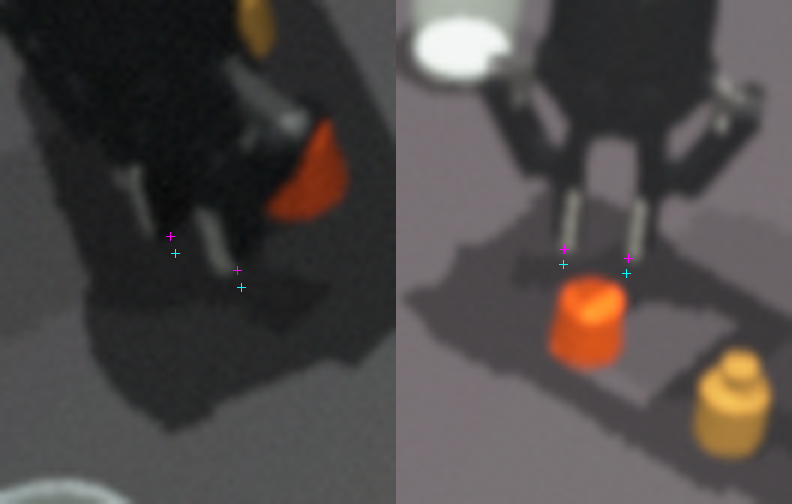

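b is in the tray at about (537,199), and the fingers stand behind a, clear of the weight. Pushing a with a drift toward +x.

apply_moves(series="0 0 0 0.005 0 0 0.72; 0 0 0 0.01 0 0 0.72; 0 0 0 0.014 0 0 0.72; 0 0 0 0.018 0 0 0.72; 0 0 0 0.022 0 0 0.72; 0 0 0 0.026 0 0 0.72; 0 0 0 0.03 0 0 0.72; 0 0 0 0.035 0.001 0 0.72; 0 0 0 0.041 0.002 0 0.72; 0 0 0 0.048 0.0035 0 0.72; 0 0 0 0.056 0.0055 0 0.72; 0 0 0 0.064 0.0075 0 0.72; 0 0 0 0.072 0.0095 0 0.72; 0 0 0 0.08 0.0115 0 0.72; 0 0 0 0.088 0.0135 0 0.72; 0 0 0 0.096 0.0155 0 0.72; 0 0 0 0.103 0.017 0 0.72; 0 0 0 0.109 0.0185 0 0.72; 0 0 0 0.113 0.0195 0 0.72; 0 0 0 0.115 0.02 0 0.72")

```text
time_s: 22.0
eef_pos: [432.1, -85.4, 13.5]
eef_rot: [180.0, 0.0, 90.0]
force: [-0.2, 0.2, 0.6]
width: 24.0
```

```bash
python3 tips.py pics/t15.png; python3 -c "
from h import *
look('15')"|grep -v -e corn
```

```text
[432.1 -85.4  13.5] [-0.2  0.2  0.6] 23.986509530449194
scene orange [314.8 172.8] [ 10  13 106] [539.2 192.1]
scene orange [349.3 185.5] [ 11  14 119] [638.5 192.1]
scene green [272.2 241.7] [ 15  19 235] [570.7 -65.2]
scene brass [182.2 214.4] [ 13  19 192] [ 341.8 -103.8]
scene blue [318.4 180. ] [ 102   55 2280] [553.1 187.3]
scene blue [  4.5 414.7] [12 10 96] [ 376.2 -618.4]
side orange [318.8 205.5] [ 11  14 127] [431.5 -60.4]
side orange [219.7 272.4] [12  9 66] [631.  205.3]
side orange [259.4 280.1] [12  8 62] [533.9 206.6]
side green [270.5 198. ] [ 12  15 145] [567.9 -61.5]
side brass [321.8  64.8] [ 19  11 135] [ 529.9 -862.7]
side brass [371.6  69.2] [ 20  11 125] [ 325.9 -864.4]
side brass [275.8  86.7] [ 9 10 75] [ 680.2 -651.3]
side brass [353.6 199.6] [ 12  16 133] [340.1 -97.3]
side brass [218.5 265.8] [10  9 71] [638.1 191.1]
side brass [259.1 273.3] [11  9 78] [538.1 191.9]
```

View pics/t15.png

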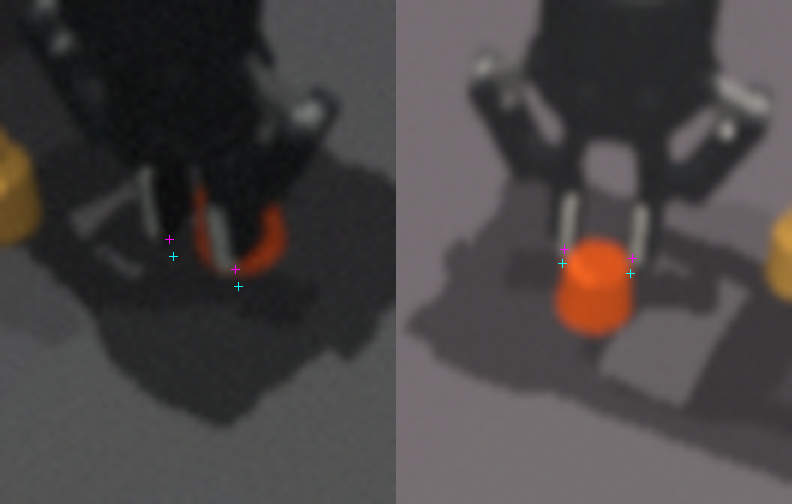

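a is cradled at (432,-60), the weight is untouched, and green is still in place.

apply_moves(series="0 0 0 0.002 0 0 0.72; 0 0 0 0.006 0.001 0 0.72; 0 0 0 0.012 0.0025 0 0.72; 0 0 0 0.019 0.004 0 0.72; 0 0 0 0.027 0.006 0 0.72; 0 0 0 0.035 0.008 0 0.72; 0 0 0 0.043 0.01 0 0.72; 0 0 0 0.051 0.012 0 0.72; 0 0 0 0.059 0.014 0 0.72; 0 0 0 0.067 0.016 0 0.72; 0 0 0 0.075 0.018 0 0.72; 0 0 0 0.083 0.02 0 0.72; 0 0 0 0.091 0.022 0 0.72; 0 0 0 0.099 0.024 0 0.72; 0 0 0 0.107 0.026 0 0.72; 0 0 0 0.114 0.0275 0 0.72; 0 0 0 0.12 0.029 0 0.72; 0 0 0 0.125 0.03 0 0.72; 0 0 0 0.128 0.0305 0 0.72; 0 0 0 0.13 0.031 0 0.72")

```text
time_s: 23.87
eef_pos: [463.0, 44.3, 13.4]
eef_rot: [-180.0, 0.0, 90.0]
force: [-0.0, 0.3, 1.0]
width: 23.9
```

```bash
python3 -c "
from h import *
look('16')"|grep -e 'side orange' -e green
```

```text
scene green [272.2 241.8] [ 15  19 233] [570.6 -65.3]
side orange [299.7 239.6] [ 12  16 154] [462.6  68.8]
side orange [219.6 272.3] [12  9 69] [631.4 205.1]
side orange [259.3 279.9] [12  8 66] [534.2 206.2]
side green [270.5 198. ] [ 12  15 146] [568.1 -61.7]
```

View pics/side16.png

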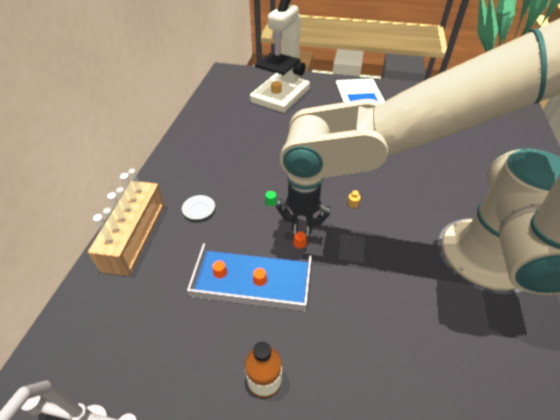

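apply_moves(series="0 0 0 0.003 0 0 0.72; 0 0 0 0.008 0.001 0 0.72; 0 0 0 0.015 0.003 0 0.72; 0 0 0 0.023 0.005 0 0.72; 0 0 0 0.031 0.007 0 0.72; 0 0 0 0.039 0.009 0 0.72; 0 0 0 0.047 0.011 0 0.72; 0 0 0 0.055 0.013 0 0.72; 0 0 0 0.063 0.015 0 0.72; 0 0 0 0.071 0.016 0 0.72; 0 0 0 0.079 0.017 0 0.72; 0 0 0 0.087 0.017 0 0.72; 0 0 0 0.095 0.017 0 0.72; 0 0 0 0.102 0.017 0 0.72; 0 0 0 0.108 0.017 0 0.72; 0 0 0 0.113 0.017 0 0.72; 0 0 0 0.116 0.017 0 0.72; 0 0 0 0.117 0.017 0 0.72; 0 0 0 0.117 0.017 0 0.72")

```text
time_s: 25.55
eef_pos: [479.9, 161.1, 13.4]
eef_rot: [-180.0, 0.0, 90.0]
force: [0.3, -0.8, -0.0]
width: 23.6
```

apply_moves(series="0 0 0 -0.006 0 0 0.72; 0 0 0 -0.018 0 0 0.72; 0 0 0 -0.032 0 0 0.72; 0 0 0 -0.042 0 -0.01 0.72; 0 0 0 -0.047 0 -0.03 0.72; 0 0 0 -0.055 0 -0.06 0.72; 0 0 0 -0.07 0 -0.09 0.72; 0 0 0 -0.095 0 -0.12 0.72; 0 0 0 -0.12 0 -0.14 0.72; 0 0 0 -0.15 0 -0.15 0.72; 0 0 0 -0.18 0 -0.15 0.72; 0 0 0 -0.21 0 -0.15 0.72; 0 0 0 -0.24 0 -0.15 0.72; 0 0 0 -0.27 0 -0.15 0.72; 0 0 0 -0.295 0 -0.15 0.72; 0 0 0 -0.31 0 -0.15 0.72; 0 0 0 -0.315 0 -0.15 0.72; 0 0 0 -0.315 0 -0.15 0.72; 0 0 0 -0.315 0 -0.15 0.72")

```text
time_s: 27.13
eef_pos: [479.7, -153.9, 163.9]
eef_rot: [180.0, -0.0, 90.0]
force: [-0.8, 0.2, -0.3]
width: 24.1
```

```bash
python3 -c "
from h import *
look('17')
im=cv2.imread('pics/scene17.png')[120:280,170:400]; cv2.imwrite('pics/z17.png',cv2.resize(im,None,fx=3.2,fy=3.2))"
```

```text
scene orange [293.5 168.6] [ 10  12 105] [482.3 179.3]
scene orange [314.8 172.8] [ 10  13 106] [539.2 192.1]
scene orange [349.3 185.5] [ 11  14 119] [638.4 192.3]
scene green [272.2 241.8] [ 15  19 235] [570.6 -65.3]
scene brass [182.3 214.3] [ 14  20 208] [ 342.  -103.4]
scene blue [321.6 181.4] [ 103   54 2019] [562.9 186.4]
  corners [((269, 177), [435.0, 133.0]), ((355, 207), [678.0, 143.0]), ((371, 179), [670.0, 259.0]), ((319, 163), [521.0, 250.0]), ((323, 179), [562.0, 197.0]), ((313, 183), [547.0, 170.0]), ((306, 171), [507.0, 203.0]), ((317, 162), [515.0, 251.0]), ((292, 154), [438.0, 247.0])]
scene blue [  4.6 414.7] [12 10 96] [ 376.3 -618.4]
side orange [219.7 272.3] [12  9 70] [631.2 205. ]
side orange [283.9 279.6] [11  9 68] [478.3 193.7]
side orange [259.2 280. ] [12  8 67] [534.3 206.3]
side green [270.8 197.9] [ 12  15 153] [567.3 -62.2]
side brass [465.2  77.6] [ 45  13 282] [ -38.9 -867. ]
side brass [433.5  75.6] [ 8  8 38] [  82.3 -859.8]
side brass [275.8  86.8] [ 9 10 75] [ 680.1 -650.5]
side brass [353.5 199.3] [ 12  16 140] [340.3 -98.5]
side brass [218.4 265.8] [10  8 63] [638.3 191.1]
side brass [284.3 273. ] [10  9 69] [480.4 178.9]
side brass [259.2 273.4] [10  8 67] [537.7 192.1]
side blue [362.2  98.4] [ 28  10 207] [ 348.5 -666.4]
```

View pics/side17.png

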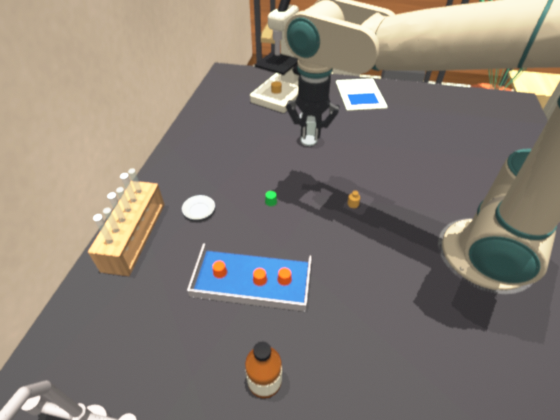

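View pics/z17.png

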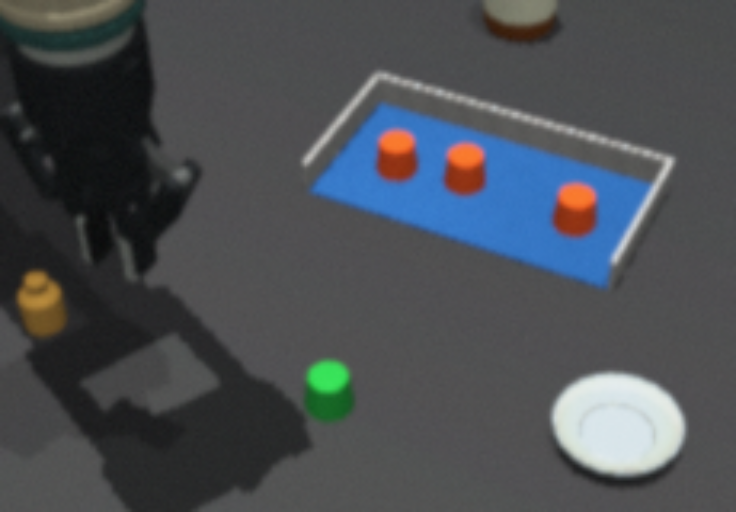

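All three stoppers stand upright inside the tray. Green is at (570.6,-65.3), against (570.7,-65.1) at the start, and the weight and dish haven't moved. The arm is touching nothing, so I'm handing in.

```bash
python3 -c "
from bench import ctrl
print(ctrl.finish_job())"
```

```text
the job is handed in; nothing more can be done
None
```

I swept all three orange stoppers into the tray one at a time and handed the job in at about 27 s. I pushed each at about 100 mm/s, with the fingers set about 24 mm apart as a cradle, so nothing was pinched or lifted.

**Final positions:** the stoppers stand upright at about (480,186), (537,199) and (635,198). Their near edges are about 35 mm or more past the tray's mouth line, and they touch neither the walls nor each other.

**Everything else:** the green stopper and the weight measured within 1 mm of where they started. The dish showed no visible change in the last pictures, and neither did the bottle. The beaker was partly hidden behind the arm in the last pictures, but the gripper never worked near it. Force readings at the end of each move stayed below 2 N, and the gripper ended raised and clear of everything.

**What disagreed:** the fingertips appeared only about 5 mm ahead of the TCP at this opening, not the stated 25 mm. My first push at stopper c therefore skimmed over its top without measurably moving it. I measured the tips in both cameras, lowered the gripper 20 mm, and all later pushes went as planned.

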